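# Set out the sewing kit round the pin dish and the bobbin tray

### The arm

A 7-joint arm with a two-finger parallel gripper is mounted at the origin on the work surface. World frame = base frame: x ahead of the robot, y to its left, z up, the work surface at z = 0. Lengths are in m, angles in rad, forces in N, time in s.
With the tool pointing down it reaches from about 0.4 to 0.85 m from the base axis. Payload 10.4 kg.
Tool frame: the origin (TCP) lies at the very end of the fingers, on their centre line; the grasp point (between the pads) lies 19 mm behind it (manip.grip_depth is the distance from the TCP to the grasp point, in m); z points along the fingers, y is the direction in which the jaws open and shut (so a half turn about z gives the same grasp; the last joint's range is limited). The gripper opens to 85 mm and grips with 20 to 120 N. Pads are 22 mm wide; open, the fingers measure 114 mm over their backs; the gripper's body (76 mm by 85 mm) begins 54 mm behind the grasp point. The pads swing forward as they close: fully open they stand 13 mm farther back than shut.
Start: joints at [-1.28, 0.332, -0.065, 1.46, 0.022, 1.35, -0.088], TCP at [0.193, 0.595, 0.231] pointing down, gripper open.
Joint ranges: [-2.6, 2.6], [-0.5, 2.12], [-1.47, 1.34], [0.16, 2.42], [-1.27, 4.41], [0.06, 2.06], [-2.6, 2.6]. Speed limits (rad/s): [2.22, 2.22, 2.79, 2.79, 3.14, 3.14, 3.14].

### API

Orientations are given as a unit quaternion [x, y, z, w].
In Python, from workcell import manip gives the robot as it stands.
- The arm moves only by the tool step_arm, never from a script. Its argument "motion" is a list of rows, each a list of 6 numbers: the shift along the tool's x, y, z in mm, then the turn, a rotation vector about the tool's x, y, z in degrees. A call has 1 to 20 rows; each row shifts and turns the pose as measured when the row begins, along the tool's axes as they then stand; what a row does not reach is not made up. A row lasts 1/8 s, in which the tool goes at most 62.5 mm and 10.7 degrees, less where a joint would pass 70% of its speed; a pose out of reach is approached as far as the arm can. A call with a gripper value outside its range is refused whole. "jaw" is the finger opening in mm, from 0 to 85.4, set as the call begins (left out, the last holds). The fingers move at their own pace and stop on an object; "force" is the grip in N (left out, the last holds). Time passes only in rows, so rows that do not move let the fingers close. It gives the time, the measured TCP pose, the force and the opening at its end, in the units of the state.
- manip.get_obs(): the state, without advancing time (a new reading comes with each control period).
- manip.camera(name): name is "scene" or "side" or "wrist"; returns the picture (400x640x3 uint8, blue, green, red); there is no depth.
- manip.camera_info(name): a dict with "camera_matrix" (3x3 intrinsics, pixels), "k1" (the pictures are not rectified: a ray, as slopes to the right and down, at radius r is drawn at 1 + k1 r^2 times it, then the intrinsics apply), "R" (3x3) and "t" (3): a world point X has camera coordinates R X + t. Camera axes: x right, y down, z forward; pixel columns grow to the right and rows downward; lengths in m; the calibration is good to about 2 mm. A picture is of the moment at which its call begins: read the wrist's pose just before it. camera_info takes no time and is no camera call; for the wrist camera it gives the pose at the moment of the call.
- manip.hand_in(): hands the job in, once; it reports no verdict.
The state is a dict: "clock": time; "joint_pos": joint angles; "joint_velocities": joint speeds; "tau": joint torques, N m; "position": TCP position; "ee_rot": TCP orientation; "ft_force": force on the tool from outside, world axes, zero at the start; "torque": the same for the moment, N m; "grip_width": opening from 0.0 (shut) to 1.0 (fully open).
Only numpy, scipy, OpenCV 4.12 (cv2) and the standard library are available. Lean on these libraries where they do the work, as an engineer would, in place of code of your own. Each camera call takes 0.05 s, during which the arm holds its last target.

### The job

Set out the kit for the next job on the grey mat, going by the mat's grid lines as the robot sees them (behind = away from the robot, in front = towards the robot): stand the brown spool midway between the red pin dish and the blue bobbin tray, in line with them; stand the cream spool straight behind the red dish, and the black tin, lid up, straight in front of the blue tray, each with a clear gap of about 30 mm to its dish or tray. Put the brass weight upright on the middle of the black tin. Leave the green spool and the amber jar, which stand on the mat, where they are.

Things in the scene. Friction and masses are not known exactly. Their poses are not given: they have to be found in the camera images.
- mat: fixed grey mat with pale grid lines, 270 mm (x, from near edge to far edge) by 350 mm (y), 3 mm thick, lying flat on the table, turned by up to about 9 degrees. Origin at the centre of its underside; x runs along the grid lines away from the robot ('behind'), y to the robot's left, z up. Its centre is exactly midway between the dish and the tray.
- dish: red round pin dish with pins in it, 70 mm across at the rim and 18 mm high, fixed on the mat. Origin at the centre of its underside; axes parallel to the mat's. It lies 120 mm to the left or to the right of the mat's centre, the tray the same on the other side.
- tray: blue square open tray of steel bobbins, 70 x 70 mm and 18 mm high, fixed on the mat. Origin at the centre of its underside; axes and sides parallel to the mat's.
- brown_mid (a point): brown thread spool, a straight upright cylinder 50 mm across and 70 mm high with brown thread, a brown top end and a pale wooden bottom end; loose, about 90 g. This point is its centre, 35 mm above its underside; z is its own axis (up); its yaw has no meaning. Starts on the table beside the mat.
- cream_mid (a point): cream thread spool, a straight upright cylinder 50 mm across and 70 mm high with cream thread, a cream top end and a pale wooden bottom end; loose, about 90 g. This point is its centre, 35 mm above its underside; z is its own axis (up); its yaw has no meaning. Starts on the table beside the mat.
- tin_mid (a point): black round needle tin with a flat lid and a thin brass-coloured line round it, 62 mm across and 40 mm high; loose, about 150 g, stays shut. This point is its centre, 20 mm above its underside; z is its own axis (up); its yaw has no meaning. Starts on the table beside the mat.
- weight_mid (a point): brass pattern weight: a plain cylinder 40 mm across and 36 mm high with a small knob on top (20 mm across; overall height 46 mm); loose, about 350 g. This point lies on its axis 23 mm above its underside; z is its own axis (up); its yaw has no meaning. Starts on the table beside the mat.
- green_mid (a point): green thread spool, a straight upright cylinder 50 mm across and 70 mm high with green thread, a green top end and a pale wooden bottom end; loose, about 90 g. This point is its centre, 35 mm above its underside; z is its own axis (up); its yaw has no meaning. It stands on the mat, near the middle of the near half, about 90 mm from the mat's centre, and is to be left there.
- jar_mid (a point): amber jar with a white cap, 48 mm across and 66 mm high, loose, about 120 g, standing on the mat near the middle of the far half, about 90 mm from the mat's centre; to be left there. This point is its centre, 33 mm above its underside.
There are look-alikes about, which are no part of the job. Leave any purple look-alike of the part that bears cream_mid alone. What is shaped like the part that bears brown_mid but purple is not meant.

How it is judged:
By the outcome, as a careful person would: the job done as asked, in the order asked, and still so for the second after the job is handed in, with the robot touching nothing.
It also fails if it takes over 115 s, if anything falls off the work surface, if the arm or the gripper's body presses on something with over 40 N, if the wrist force passes 120 N, or if a joint passes its speed limit or range.

## Working session

There is one attempt and no reset: what is moved stays moved. The work goes in short steps, Python scripts to look and compute and a tool call to move; the robot and the scene stay as the last step left them, time stands still between calls to the robot, and variables do not carry over. Pictures are saved under pics/ and viewed, and the job is handed in when it is done.

Besides the shell and the picture viewer there is one more tool, called after "Request:" in YAML: its name, and indented under it one key for each argument. step_arm: Moves the arm, as the interface text tells. Its arguments: {"type":"object","properties":{"motion":{"type":"array"},"jaw":{"type":"number"},"force":{"type":"number"}},"required":["motion"]}

```bash
ls; mkdir -p pics
python3 - <<'E'
from workcell import manip
import cv2
print(manip.get_obs())
for n in ["scene","side","wrist"]:
    i=manip.camera_info(n); print(n,i)
    cv2.imwrite(f"pics/{n}0.png",manip.camera(n))
E
```

```text
pics
{'clock': 0.0, 'joint_pos': array([-1.27957024,  0.33285969, -0.06470534,  1.46094576,  0.02153768,
        1.34991191, -0.08851298]), 'joint_velocities': array([-1.54832131e-04, -7.48329185e-06,  2.93005109e-05, -1.08551528e-03,
       -1.10408542e-04,  1.25692167e-03, -3.99614732e-04]), 'tau': array([-2.20717761e-04, -6.25449586e+01,  4.89910331e-02, -3.91602302e+01,
        1.61222764e-02,  1.00458812e-02, -1.65946079e-05]), 'position': array([0.19280199, 0.59411526, 0.23052142]), 'ee_rot': array([ 1.56270151e-01,  9.87714092e-01, -7.08106058e-04, -1.09424422e-04]), 'ft_force': array([ 0.18383766, -0.33609788, -1.09629546]), 'torque': array([-0.04024292,  0.03102108,  0.01202332]), 'grip_width': 1.0046293854240054}
scene {'camera_matrix': array([[437.92642007,   0.        , 321.47481634],
       [  0.        , 437.92642007, 193.58096233],
       [  0.        ,   0.        ,   1.        ]]), 'k1': 0.00852145369913295, 'R': array([[ 4.47254205e-01,  8.94406863e-01,  1.97665513e-04],
       [ 4.89418494e-01, -2.44552039e-01, -8.37056652e-01],
       [-7.48620875e-01,  3.74473848
[... 198 characters left out ...]
586],
       [  0.        ,   0.        ,   1.        ]]), 'k1': -0.0828806658469754, 'R': array([[ 0.88847292, -0.45888749, -0.00617555],
       [-0.25106295, -0.47474209, -0.84355637],
       [ 0.38416567,  0.75102744, -0.53700514]]), 't': array([-0.44592659,  0.17033118,  1.06094646])}
wrist {'camera_matrix': array([[323.41190359,   0.        , 322.56457875],
       [  0.        , 323.41190359, 197.89104765],
       [  0.        ,   0.        ,   1.        ]]), 'k1': -0.01412813649729585, 'R': array([[ 0.30897434,  0.95106964, -0.00118126],
       [ 0.9047616 , -0.29354694,  0.30860434],
       [ 0.29315746, -0.09641958, -0.95118976]]), 't': array([-0.6233397 , -0.04090721,  0.38001561])}
```

View pics/scene0.png

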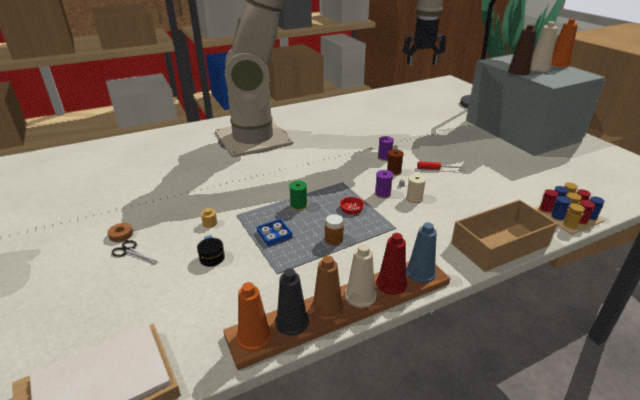

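View pics/side0.png

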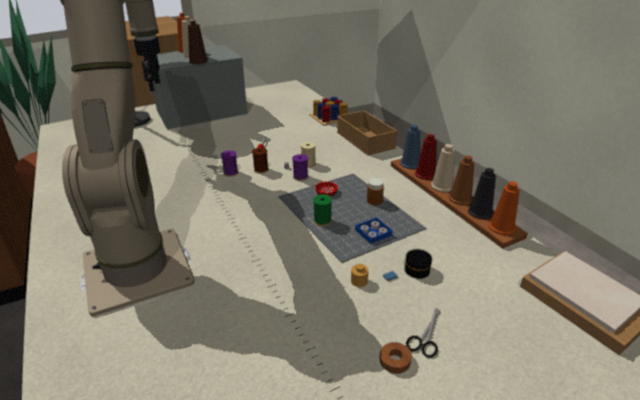

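View pics/wrist0.png

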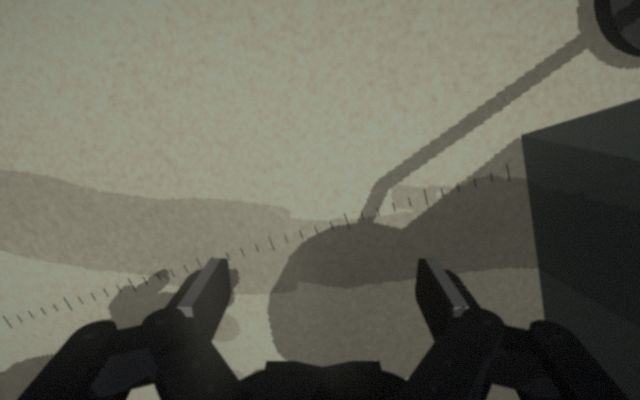

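Run:
```python
import cv2,numpy as np
s=cv2.imread('pics/scene0.png');d=cv2.imread('pics/side0.png')
a=cv2.resize(s[130:215,355:475],(780,552),interpolation=cv2.INTER_CUBIC)
b=cv2.resize(d[130:240,210:350],(764,600),interpolation=cv2.INTER_CUBIC)
cv2.imwrite('pics/c1.png',a);cv2.imwrite('pics/c2.png',b)
cv2.imwrite('pics/c3.png',cv2.resize(s[175:275,190:400],(798,380),interpolation=cv2.INTER_CUBIC))
cv2.imwrite('pics/c4.png',cv2.resize(d[170:295,275:440],(792,600),interpolation=cv2.INTER_CUBIC))
```

```text
(no output)
```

View pics/c1.png

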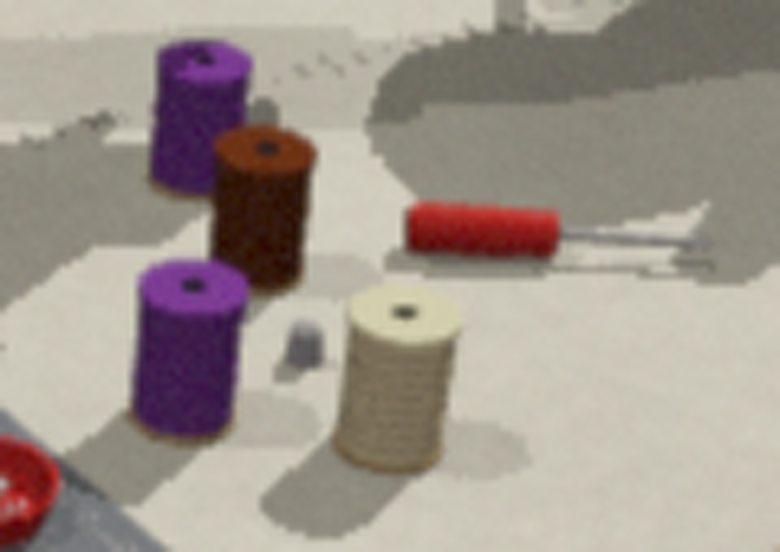

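View pics/c2.png

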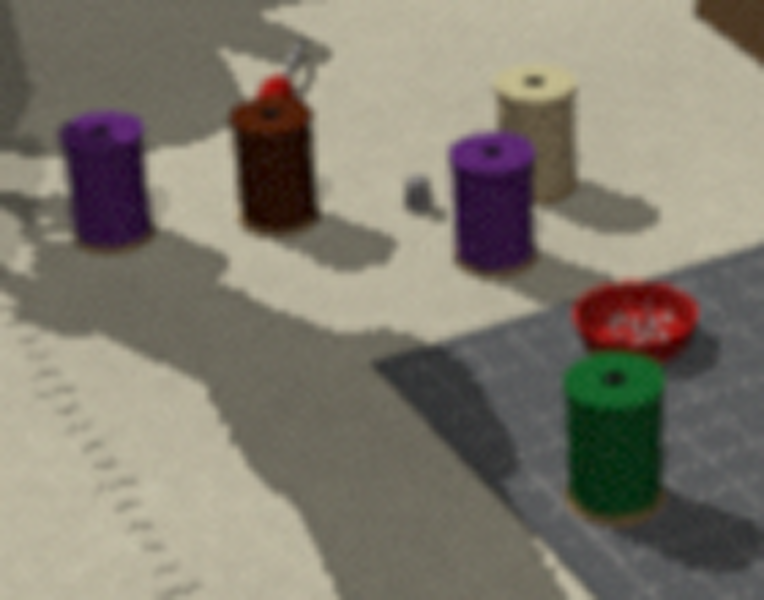

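View pics/c3.png

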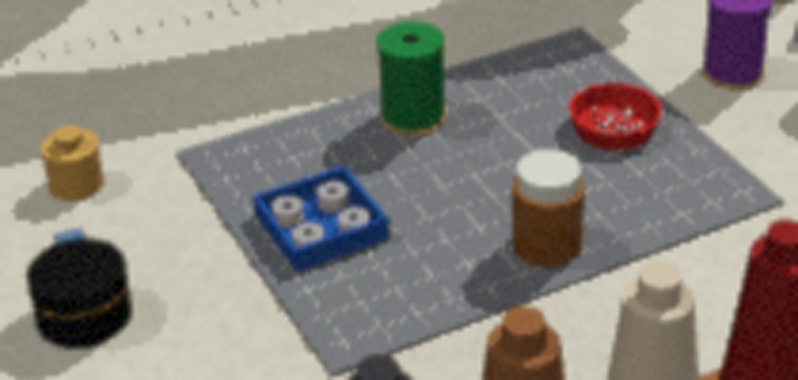

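View pics/c4.png

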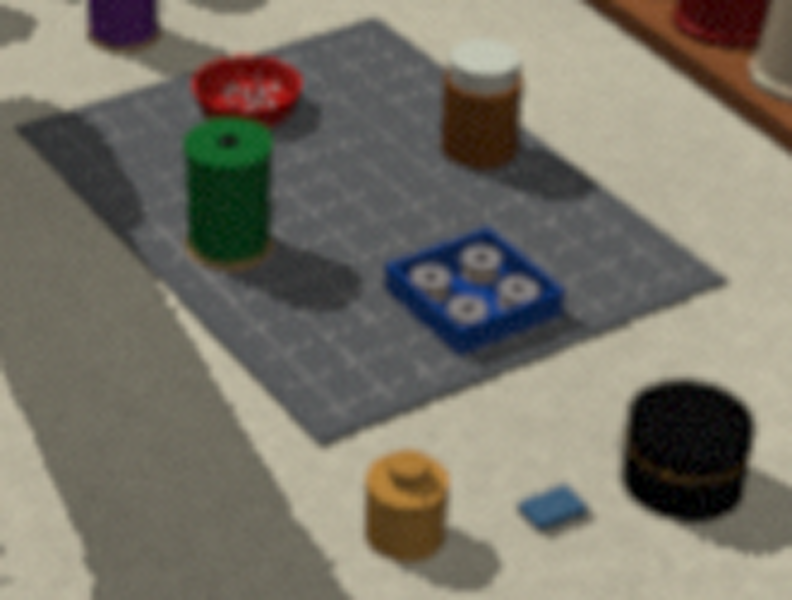

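```bash
cat > h.py <<'E'
from workcell import manip
import numpy as np,cv2
def ray(info,uv):
    K=info['camera_matrix'];k1=info['k1']
    p=np.linalg.inv(K)@[uv[0],uv[1],1];d=p[:2];q=d.copy()
    for _ in range(20): q=d/(1+k1*(q@q))
    R=np.array(info['R']);C=-R.T@np.array(info['t'])
    return C,R.T@np.array([q[0],q[1],1])
def atz(info,uv,z):
    C,d=ray(info,uv);return (C+d*(z-C[2])/d[2])
def proj(info,X):
    X=np.atleast_2d(X);c=X@np.array(info['R']).T+np.array(info['t'])
    q=c[:,:2]/c[:,2:];q=q*(1+info['k1']*(q**2).sum(1))[:,None]
    K=info['camera_matrix'];return q@K[:2,:2].T+K[:2,2]
E
python3 - <<'E'
from h import *
S=manip.camera_info('scene');D=manip.camera_info('side')
c1=lambda x,y:(355+x/6.5,130+y/6.5)
c2=lambda x,y:(210+x/5.457,130+y/5.457)
c3=lambda x,y:(190+x/3.8,175+y/3.8)
c4=lambda x,y:(275+x/4.8,170+y/4.8)
for n,z,a,b in [('brown',.07,c1(265,150),c2(271,113)),('cream',.07,c1(405,313),c2(535,82)),('purp1',.07,c1(203,62),c2(103,131)),('purp2',.07,c1(193,285),c2(492,153)),
 ('green',.073,c3(411,40),c4(229,142)),('jar',.069,c3(549,170),c4(485,58)),('tin',.04,c3(78,270),c4(690,413)),('wt',.046,c3(71,135),c4(410,463)),('dish',.021,c3(615,112),c4(248,84)),('tray',.021,c3(322,212),c4(477,278)),
 ('thim',.02,c1(303,330),c2(418,180))]:
    print(n,atz(S,a,z).round(4)[:2],atz(D,b,z).round(4)[:2])
print([atz(S,c3(*p),.003).round(4)[:2].tolist() for p in [(180,155),(580,30),(782,202),(330,374)]])
print([atz(D,c4(*p),.003).round(4)[:2].tolist() for p in [(323,444),(18,128),(375,18),(727,282)]])
E
```

```text
brown [0.4535 0.3202] [0.4478 0.3276]
cream [0.6076 0.2877] [0.6036 0.2916]
purp1 [0.3596 0.3469] [0.3525 0.3523]
purp2 [0.5457 0.2179] [0.5412 0.2191]
green [ 0.4962 -0.0346] [ 0.4901 -0.0315]
jar [ 0.6764 -0.0165] [ 0.6692 -0.0147]
tin [ 0.6027 -0.3118] [ 0.5988 -0.3071]
wt [ 0.4645 -0.2799] [ 0.4557 -0.2803]
dish [0.5782 0.0916] [0.5689 0.095 ]
tray [ 0.593  -0.1452] [ 0.5831 -0.1437]
thim [0.5343 0.2915] [0.5265 0.2969]
[[0.4621, -0.2054], [0.4409, 0.1385], [0.7043, 0.1545], [0.7233, -0.1923]]
[[0.4521, -0.2061], [0.4324, 0.1414], [0.6987, 0.1578], [0.7185, -0.1919]]
```

```bash
cat >> h.py <<'E'
from scipy.spatial.transform import Rotation as Ro
def state():
    o=manip.get_obs();return np.array(o['position']),Ro.from_quat(o['ee_rot']),o
def pose(yaw_deg):  # tool down, tool y at yaw angle
    a=np.deg2rad(yaw_deg);y=np.array([np.cos(a),np.sin(a),0]);z=np.array([0,0,-1.]);x=np.cross(y,z)
    return Ro.from_matrix(np.c_[x,y,z])
def plan(p1,yaw,n,p0=None,R0=None):
    p,R,o=state()
    if p0 is None:p0,R0=p,R
    R1=pose(yaw);rv=(R0.inv()*R1).as_rotvec()
    print('clock',round(o['clock'],2),'total mm in tool axes now',(R0.inv().apply(np.array(p1)-p0)*1000).round(1),'rot deg',np.rad2deg(rv).round(2))
    if n:
        for i in range(n):
            Ri=R0*Ro.from_rotvec(rv*i/n)
            print((Ri.inv().apply((np.array(p1)-p0)/n)*1000).round(1).tolist()+np.rad2deg(rv/n).round(2).tolist())
E
python3 - <<'E'
from h import *
p,R,o=state();I=manip.camera_info('wrist')
C=-I['R'].T@I['t'];print('cam off tool',R.inv().apply(C-p),'cam fwd tool',R.inv().apply(I['R'][2]), 'camx',R.inv().apply(I['R'][0]))
print(R.apply([0,1,0]),R.apply([1,0,0]))
plan([.42,.25,.25],93.5,8)
E
```

```text
cam off tool [ 0.07818766 -0.00102277 -0.14275436] cam fwd tool [-3.08540312e-01  1.84531947e-05  9.51211268e-01] camx [-3.15141095e-04  9.99999943e-01 -1.21620642e-04]
[ 0.30867722  0.95116622 -0.00109576] [-9.51166806e-01  3.08677345e-01 -5.53626236e-05]
clock 0.15 total mm in tool axes now [-322.3 -257.3  -19. ] rot deg [-6.000e-02 -1.000e-02 -2.148e+01]
[-40.3, -32.2, -2.4, -0.01, -0.0, -2.68]
[-38.7, -34.0, -2.4, -0.01, -0.0, -2.68]
[-37.1, -35.8, -2.4, -0.01, -0.0, -2.68]
[-35.4, -37.5, -2.4, -0.01, -0.0, -2.68]
[-33.6, -39.1, -2.4, -0.01, -0.0, -2.68]
[-31.7, -40.6, -2.4, -0.01, -0.0, -2.68]
[-29.8, -42.1, -2.4, -0.01, -0.0, -2.68]
[-27.8, -43.4, -2.4, -0.01, -0.0, -2.68]
```

Request:
step_arm:
  motion:
    - [-40,-32,-2,0,0,-2.7]
    - [-39,-34,-2,0,0,-2.7]
    - [-37,-36,-2,0,0,-2.7]
    - [-35,-37,-2,0,0,-2.7]
    - [-34,-39,-2,0,0,-2.7]
    - [-32,-41,-2,0,0,-2.7]
    - [-30,-42,-2,0,0,-2.7]
    - [-28,-43,-2,0,0,-2.7]
    - [0,0,0,0,0,0]
    - [0,0,0,0,0,0]
  jaw: 85
  force: 40

```text
clock: 1.4
position: [0.4281, 0.2405, 0.2449]
ee_rot: [-0.038, 0.999, -0.002, -0.001]
ft_force: [-0.1, 0.2, -0.5]
grip_width: 0.997
```

Run:
```python
from h import *
p,R,o=state();I=manip.camera_info('wrist');im=manip.camera('wrist')
print(p,R.apply([0,1,0]),o['joint_pos'].round(2))
cv2.imwrite('pics/w1.png',im);np.save('w1.npy',np.array([I],dtype=object))
for n,X in [('brown',(.4505,.324,.07)),('cream',(.6055,.29,.07)),('dish',(.574,.093,.021)),('mat',(.579,-.0255,.003)),('green',(.493,-.033,.073))]: print(n,proj(I,X).round(1))
```

```text
[0.42814338 0.24046592 0.24490444] [-0.07603784  0.99710059 -0.00294266] [-0.8   0.02  0.2   1.79 -0.    1.33  1.05]
brown [[403.  202.3]]
cream [[354.5 324. ]]
dish [[201.1 267.9]]
mat [[117.7 258. ]]
green [[ 61.1 216.7]]
```

View pics/w1.png

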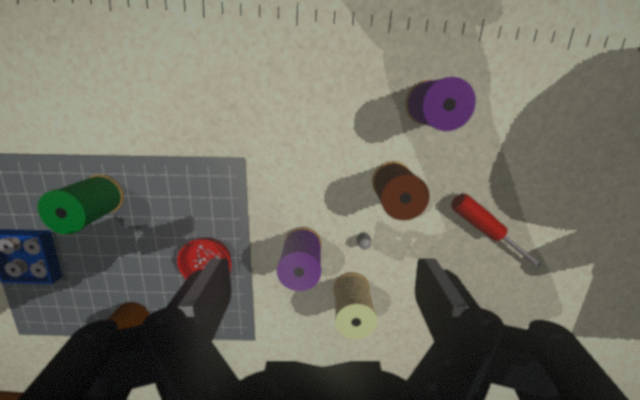

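Run:
```python
from h import *
I=np.load('w1.npy',allow_pickle=True)[0];im=cv2.imread('pics/w1.png')
for n,uv,z in [('brown',(405,198),.07),('cream',(356,321),.07),('green',(61,212),.073),('c_near',(245,157),.003),('c_far',(255,340),.003),('near2',(0,154),.003),('pur2',(299,271.5),.07),('pur1',(449,104),.07)]:
    print(n,atz(I,uv,z).round(4)[:2])
cv2.imwrite('pics/w1c.png',cv2.resize(im[140:350,0:280],(798,598),interpolation=cv2.INTER_CUBIC))
cv2.imwrite('pics/w1d.png',cv2.resize(im[140:350,270:480],(600,600),interpolation=cv2.INTER_CUBIC))
```

```text
brown [0.4457 0.3253]
cream [0.6011 0.2913]
green [ 0.4876 -0.0321]
c_near [0.4292 0.1449]
c_far [0.6987 0.1599]
near2 [ 0.4476 -0.154 ]
pur2 [0.5401 0.2208]
pur1 [0.3499 0.3527]
```

View pics/w1c.png

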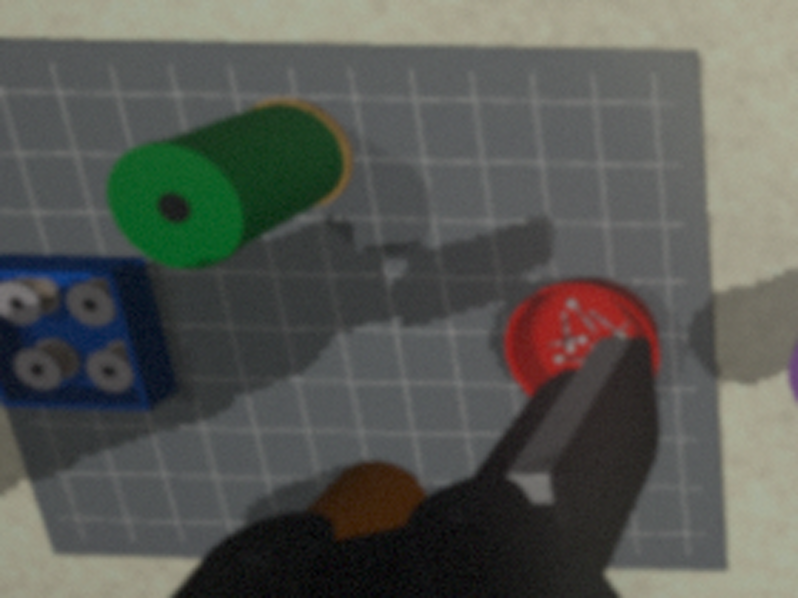

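View pics/w1d.png

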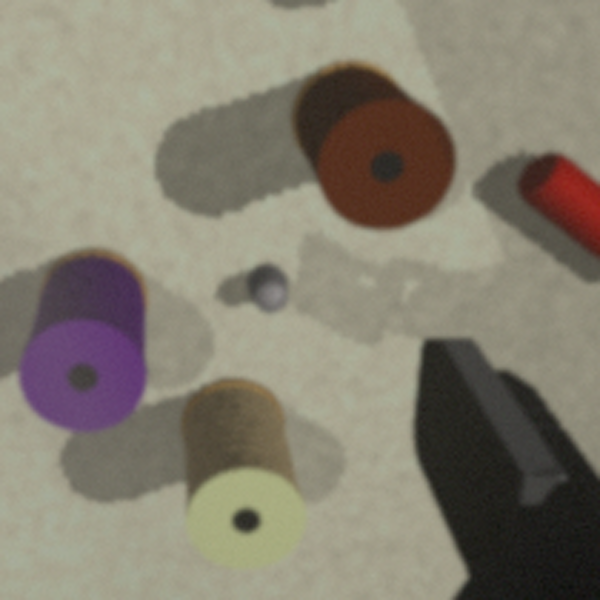

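Run:
```python
from h import *
I=np.load('w1.npy',allow_pickle=True)[0]
for uv in [(453,203),(463,195),(470,215),(505,235)]: print(atz(I,uv,.012).round(4)[:2])
plan([.4457,.3253,.11],93.4,4)
```

```text
[0.465 0.402]
[0.4539 0.4121]
[0.479  0.4263]
[0.5024 0.4768]
clock 1.45 total mm in tool axes now [-24.2  83.9 134.6] rot deg [-0.19 -0.16  0.96]
[-6.1, 21.0, 33.6, -0.05, -0.04, 0.24]
[-5.9, 21.0, 33.7, -0.05, -0.04, 0.24]
[-5.8, 21.0, 33.7, -0.05, -0.04, 0.24]
[-5.7, 21.0, 33.7, -0.05, -0.04, 0.24]
```

Request:
step_arm:
  motion:
    - [-6,21,34,-0.05,-0.05,0.25]
    - [-6,21,34,-0.05,-0.05,0.25]
    - [-6,21,34,-0.05,-0.05,0.25]
    - [-6,21,33,-0.05,0,0.25]
    - [0,0,0,0,0,0]
    - [0,0,0,0,0,0]

```text
clock: 2.2
position: [0.4426, 0.3344, 0.1067]
ee_rot: [-0.034, 0.999, 0.001, 0.0]
ft_force: [0.1, 1.0, -0.5]
grip_width: 0.991
```

Run:
```python
from h import *
p,R,o=state();I=manip.camera_info('wrist');im=manip.camera('wrist')
print(p,o['ft_force'])
cv2.imwrite('pics/w2.png',im)
print(proj(I,(.4457,.3253,.07)))
plan([.4457,.3253,.023],93.4,3)
```

```text
[0.44258826 0.33439394 0.10670711] [ 0.12040162  1.00199802 -0.501301  ]
[[309.31873866 233.90756954]]
clock 2.25 total mm in tool axes now [-2.7 -9.6 83.7] rot deg [ 0.16 -0.    0.46]
[-0.9, -3.2, 27.9, 0.05, -0.0, 0.15]
[-0.9, -3.2, 27.9, 0.05, -0.0, 0.15]
[-0.9, -3.1, 27.9, 0.05, -0.0, 0.15]
```

View pics/w2.png

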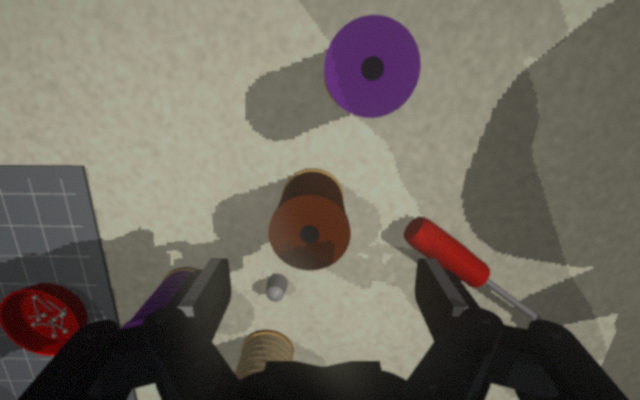

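Request:
step_arm:
  motion:
    - [-2.5,-9,0,0.1,0,0.4]
    - [0,0,0,0,0,0]
    - [0,0,28,0,0,0]
    - [0,0,28,0,0,0]
    - [0,0,24,0,0,0]
    - [0,0,0,0,0,0]
    - [0,0,0,0,0,0]

```text
clock: 3.12
position: [0.4498, 0.3249, 0.0314]
ee_rot: [-0.028, 1.0, 0.004, 0.004]
ft_force: [-0.4, 0.3, -0.6]
grip_width: 0.997
```

Run:
```python
from h import *
p,R,o=state();print(p,o['ft_force'])
plan([.4457,.3253,.023],93.4,0)
```

```text
[0.44977994 0.32489226 0.03144955] [-0.40468644  0.32320505 -0.57789529]
clock 3.12 total mm in tool axes now [4.1 0.6 8.4] rot deg [ 0.42  0.47 -0.23]
```

Request:
step_arm:
  motion:
    - [4,0.5,7,0.4,0.4,-0.2]
    - [0,0,0,0,0,0]
    - [0,0,0,0,0,0]

```text
clock: 3.5
position: [0.4465, 0.3261, 0.0262]
ee_rot: [-0.029, 1.0, 0.001, 0.002]
ft_force: [0.4, 0.2, -0.3]
grip_width: 1.0
```

Request:
step_arm:
  motion:
    - [0,0,0,0,0,0]
    - [0,0,0,0,0,0]
    - [0,0,0,0,0,0]
    - [0,0,0,0,0,0]
    - [0,0,0,0,0,0]
    - [0,0,0,0,0,0]
  jaw: 40
  force: 40

```text
clock: 4.25
position: [0.4469, 0.3264, 0.0268]
ee_rot: [-0.029, 1.0, 0.001, 0.002]
ft_force: [0.0, -0.4, 1.2]
grip_width: 0.573
```

Run:
```python
from h import *
p,R,o=state();print(p,o['ft_force'],o['grip_width']*85.4)
plan([.4457,.3253,.023],93.4,0)
```

```text
[0.44685789 0.32636521 0.02683013] [ 0.02634634 -0.41695862  1.22149137] 48.97160925421709
clock 4.25 total mm in tool axes now [ 1.2 -1.   3.8] rot deg [ 0.16  0.23 -0.03]
```

Request:
step_arm:
  motion:
    - [0,0,-30,0,0,0]
    - [0,0,-40,0,0,0]
    - [0,0,-40,0,0,0]
    - [0,0,0,0,0,0]
    - [0,0,0,0,0,0]

```text
clock: 4.88
position: [0.4452, 0.3249, 0.1377]
ee_rot: [-0.029, 1.0, -0.0, 0.0]
ft_force: [-0.7, 0.1, -0.8]
grip_width: 0.577
```

Run:
```python
from h import *
p,R,o=state();print(p,o['ft_force'],o['grip_width']*85.4)
plan([.5744,-.0223+.06,.145],93.4,8)
```

```text
[0.44516426 0.32491757 0.13770027] [-0.67274526  0.12659411 -0.83828418] 49.31324601629833
clock 4.88 total mm in tool axes now [-112.1 -294.3   -7.2] rot deg [-0.01  0.04 -0.03]
[-14.0, -36.8, -0.9, -0.0, 0.0, -0.0]
[-14.0, -36.8, -0.9, -0.0, 0.0, -0.0]
[-14.0, -36.8, -0.9, -0.0, 0.0, -0.0]
[-14.0, -36.8, -0.9, -0.0, 0.0, -0.0]
[-14.0, -36.8, -0.9, -0.0, 0.0, -0.0]
[-14.0, -36.8, -0.9, -0.0, 0.0, -0.0]
[-14.0, -36.8, -0.9, -0.0, 0.0, -0.0]
[-14.0, -36.8, -0.9, -0.0, 0.0, -0.0]
```

Request:
step_arm:
  motion:
    - [-14,-37,-17,0,0,0]
    - [-14,-37,-17,0,0,0]
    - [-14,-37,-17,0,0,0]
    - [-14,-37,-17,0,0,0]
    - [-14,-37,-17,0,0,0]
    - [-14,-37,-17,0,0,0]
    - [-10,-37,-17,0,0,0]
    - [0,-37,-15,0,0,0]
    - [0,0,0,0,0,0]
    - [0,0,0,0,0,0]
    - [0,0,0,0,0,0]

```text
clock: 6.25
position: [0.5554, 0.0262, 0.2611]
ee_rot: [-0.031, 0.999, -0.005, -0.01]
ft_force: [0.2, -0.4, -0.2]
grip_width: 0.571
```

Run:
```python
from h import *
p,R,o=state();I=manip.camera_info('wrist');im=manip.camera('wrist')
print(p,o['grip_width']*85.4,o['joint_pos'].round(2),o['joint_velocities'].round(3))
cv2.imwrite('pics/w3.png',im);np.save('w3.npy',np.array([I],dtype=object))
```

```text
[0.55539241 0.02616537 0.26106978] 48.75214924393538 [-0.49  0.18  0.4   1.61 -0.06  1.39  1.56] [-0.009  0.008 -0.01   0.009 -0.005 -0.004 -0.002]
```

View pics/w3.png

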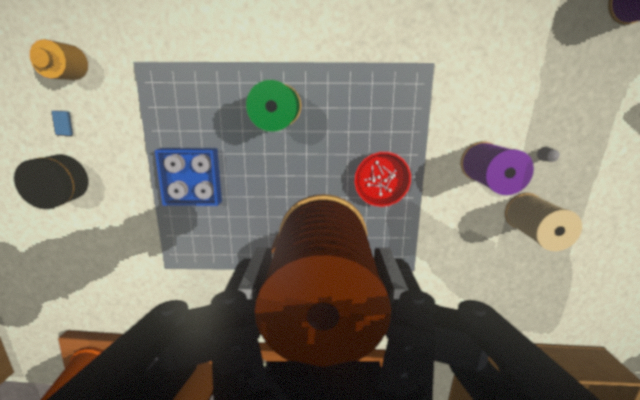

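Run:
```python
from h import *
from scipy.optimize import least_squares
I=np.load('w3.npy',allow_pickle=True)[0];im=cv2.imread('pics/w3.png')
g=cv2.resize(im[40:290,110:450],(800,588),interpolation=cv2.INTER_CUBIC);cv2.imwrite('pics/w3c.png',g)
cv2.imwrite('pics/w3d.png',cv2.resize(im[30:220,0:230],(720,595),interpolation=cv2.INTER_CUBIC))
c=[(135,62),(434,62),(417,270),(164,269)]
m=np.array([[-135,-175],[-135,175],[135,175],[135,-175]])/1000
def f(v):
    a=v[2];R=np.array([[np.cos(a),-np.sin(a)],[np.sin(a),np.cos(a)]])
    return (proj(I,np.c_[m@R.T+v[:2],np.full(4,.003)])-c).ravel()
r=least_squares(f,[.574,-.022,.06]);print(r.x,np.rad2deg(r.x[2]),r.fun.round(1))
for n,lo,hi in [('red',(0,0,110),(70,70,255)),('blue',(90,0,0),(255,110,60))]:
    k=cv2.inRange(im,lo,hi);k[:,:120]=0;k[:,440:]=0;k[300:]=0
    nn,l,s,cc=cv2.connectedComponentsWithStats(k);i=1+s[1:,4].argmax();h=cv2.convexHull(np.argwhere(l==i)[:,::-1].astype(np.int32))
    M=cv2.moments(h);uv=(M['m10']/M['m00'],M['m01']/M['m00']);print(n,s[i],uv,atz(I,uv,.019).round(4))
```

```text
[ 0.57441278 -0.02173442  0.06068298] 3.476878542183839 [-1.1 -0.   1.1 -0.3 -1.5  0.5  1.6 -0. ]
red [ 354  152   57   54 1897] (381.78732747804264, 178.89070124076395) [0.5676 0.0961 0.019 ]
blue [ 156  149   65   56 1764] (188.6974162189818, 176.2568431823996) [ 0.5794 -0.141   0.019 ]
```

View pics/w3c.png

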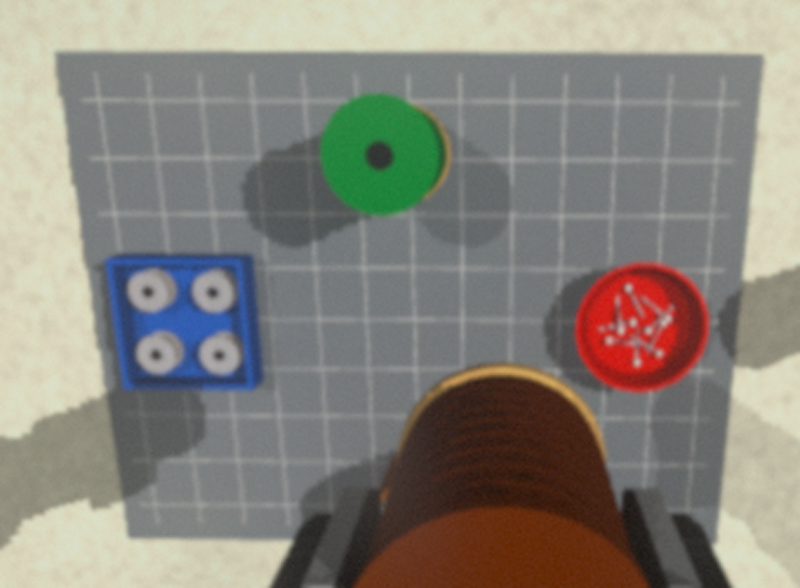

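View pics/w3d.png

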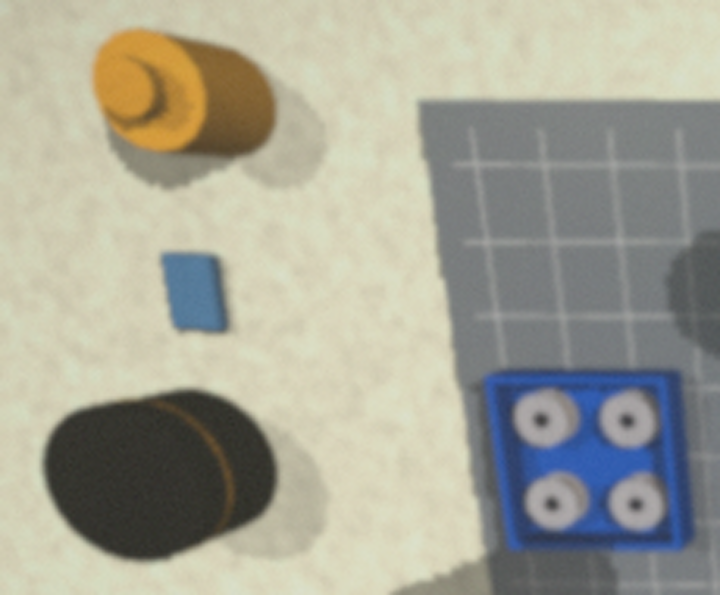

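Run:
```python
from h import *
plan([.575,-.022,.13],93.4,4)
```

```text
clock 6.3 total mm in tool axes now [-19.3 -48.4 131. ] rot deg [-0.53 -1.18  0.2 ]
[-4.8, -12.1, 32.8, -0.13, -0.3, 0.05]
[-4.7, -12.2, 32.8, -0.13, -0.3, 0.05]
[-4.5, -12.3, 32.8, -0.13, -0.3, 0.05]
[-4.4, -12.3, 32.7, -0.13, -0.3, 0.05]
```

Request:
step_arm:
  motion:
    - [-5,-12,33,-0.13,-0.3,0.05]
    - [-5,-12,33,-0.13,-0.3,0.05]
    - [-4.5,-12,33,-0.13,-0.3,0.05]
    - [-4.5,-8,30,-0.13,-0.3,0.05]
    - [0,0,0,0,0,0]
    - [0,0,0,0,0,0]

```text
clock: 7.05
position: [0.5757, -0.0116, 0.1279]
ee_rot: [-0.034, 0.999, 0.001, -0.0]
ft_force: [0.1, 0.8, -0.9]
grip_width: 0.57
```

Run:
```python
from h import *
p,R,o=state();print(p,o['grip_width']*85.4)
plan([.575,-.022,.032],93.4,4)
```

```text
[ 0.57571221 -0.0116149   0.12787301] 48.69310250312861
clock 7.05 total mm in tool axes now [  1.4 -10.5  95.9] rot deg [ 0.1  -0.    0.52]
[0.4, -2.6, 24.0, 0.02, -0.0, 0.13]
[0.3, -2.6, 24.0, 0.02, -0.0, 0.13]
[0.3, -2.6, 24.0, 0.02, -0.0, 0.13]
[0.3, -2.6, 24.0, 0.02, -0.0, 0.13]
```

Request:
step_arm:
  motion:
    - [1,-10,0,0.1,0,0.5]
    - [0,0,0,0,0,0]
    - [0,0,25,0,0,0]
    - [0,0,25,0,0,0]
    - [0,0,22,0,0,0]
    - [0,0,0,0,0,0]
    - [0,0,0,0,0,0]

```text
clock: 7.92
position: [0.5797, -0.0206, 0.0612]
ee_rot: [-0.03, 1.0, 0.001, 0.005]
ft_force: [0.5, 0.5, -0.8]
grip_width: 0.576
```

Run:
```python
from h import *
p,R,o=state();print(p,o['grip_width']*85.4)
plan([.575,-.022,.032],93.4,0)
```

```text
[ 0.57969817 -0.02064409  0.06116495] 49.1522529679858
clock 7.92 total mm in tool axes now [ 5.1 -1.1 29.1] rot deg [0.09 0.61 0.08]
```

Request:
step_arm:
  motion:
    - [5,-1,7,0.1,0.6,0.1]
    - [0,0,8,0,0,0]
    - [0,0,7,0,0,0]
    - [0,0,4,0,0,0]
    - [0,0,0,0,0,0]
    - [0,0,0,0,0,0]

```text
clock: 8.68
position: [0.5756, -0.0218, 0.0352]
ee_rot: [-0.029, 1.0, 0.0, 0.001]
ft_force: [-0.1, 0.7, -0.8]
grip_width: 0.574
```

Run:
```python
from h import *
p,R,o=state();print(p,o['grip_width']*85.4,o['ft_force'])
plan([.575,-.022,.031],93.4,0)
cv2.imwrite('pics/s4.png',cv2.resize(manip.camera('side')[150:270,260:430],(800,565),interpolation=cv2.INTER_CUBIC))
```

```text
[ 0.57561576 -0.021842    0.03520661] 49.015071843781854 [-0.07655052  0.74965877 -0.80882512]
clock 8.68 total mm in tool axes now [ 0.6 -0.1  4.2] rot deg [ 0.    0.12 -0.02]
```

View pics/s4.png

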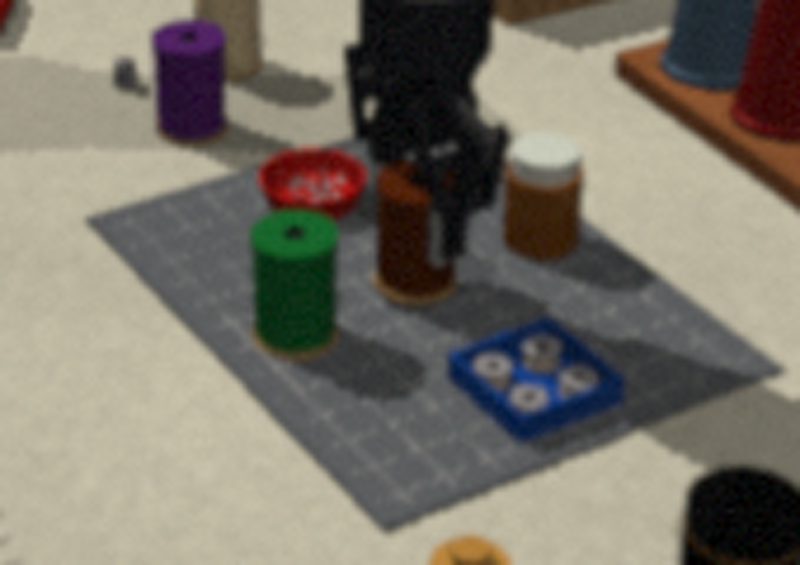

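Brown spool is held over the centre between dish and tray, a few mm above the mat. Lower it, then open.

Request:
step_arm:
  motion:
    - [0.5,0,4,0,0.1,0]
    - [0,0,1,0,0,0]
    - [0,0,0,0,0,0]
    - [0,0,0,0,0,0]

```text
clock: 9.22
position: [0.5753, -0.0219, 0.0302]
ee_rot: [-0.029, 1.0, 0.0, 0.0]
ft_force: [-0.3, 0.3, -1.6]
grip_width: 0.575
```

Request:
step_arm:
  motion:
    - [0,0,0,0,0,0]
    - [0,0,0,0,0,0]
    - [0,0,0,0,0,0]
    - [0,0,0,0,0,0]
    - [0,0,0,0,0,0]
  jaw: 85

```text
clock: 9.85
position: [0.5758, -0.0218, 0.0307]
ee_rot: [-0.029, 1.0, 0.0, 0.001]
ft_force: [0.8, -0.5, -0.0]
grip_width: 0.992
```

Request:
step_arm:
  motion:
    - [0,0,-10,0,0,0]
    - [0,0,-30,0,0,0]
    - [0,0,-40,0,0,0]
    - [0,0,-30,0,0,0]
    - [10,0,-40,0,0,0]
    - [10,0,-20,0,0,0]
    - [0,0,0,0,0,0]
    - [0,0,0,0,0,0]

```text
clock: 10.85
position: [0.5551, -0.0236, 0.2098]
ee_rot: [-0.029, 1.0, 0.0, 0.002]
ft_force: [-0.4, 0.2, -0.6]
grip_width: 1.0
```

Run:
```python
from h import *
p,R,o=state();I=manip.camera_info('wrist');im=manip.camera('wrist')
print(p,o['grip_width']*85.4)
cv2.imwrite('pics/w5.png',im);np.save('w5.npy',np.array([I],dtype=object))
print(proj(I,(.5741,-.022,.073)))
plan([.60,.288,.22],93.4,0)
```

```text
[ 0.55508871 -0.02358353  0.20976128] 85.36805712466324
[[324.49063713 204.55933721]]
clock 10.9 total mm in tool axes now [-62.9 308.5 -10. ] rot deg [ 0.01  0.23 -0.08]
```

View pics/w5.png

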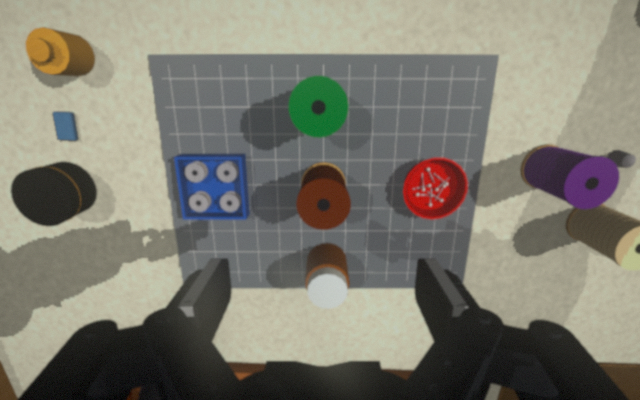

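Request:
step_arm:
  motion:
    - [-8,38,-3,0,0,0]
    - [-8,38,-2,0,0,0]
    - [-8,38,0,0,0,0]
    - [-8,38,0,0,0,0]
    - [-8,38,0,0,0,0]
    - [-8,38,0,0,0,0]
    - [-8,38,0,0,0,0]
    - [-4,25,0,0,0,0]
    - [0,0,0,0,0,0]
    - [0,0,0,0,0,0]

```text
clock: 12.15
position: [0.5978, 0.2771, 0.2004]
ee_rot: [-0.027, 1.0, -0.004, -0.006]
ft_force: [0.5, -0.9, 0.3]
grip_width: 0.994
```

Run:
```python
from h import *
p,R,o=state();I=manip.camera_info('wrist');im=manip.camera('wrist')
print(p,o['grip_width']*85.4,o['joint_pos'].round(2))
cv2.imwrite('pics/w6.png',im)
print(proj(I,[(.6011,.2913,.07),(.6011,.2913,0)]))
plan([.6011,.2913,.12],93.4,0)
```

```text
[0.59783806 0.27709388 0.20044294] 84.85641485262673 [-0.71  0.44  0.29  1.4  -0.12  1.33  1.21]
[[341.07170813 193.30466356]
 [338.03057876 175.15081718]]
clock 12.2 total mm in tool axes now [-5.2 14.5 80.3] rot deg [-0.43 -0.75 -0.28]
```

View pics/w6.png

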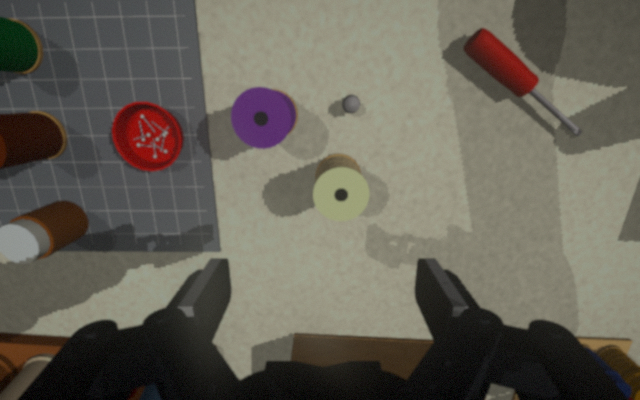

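Request:
step_arm:
  motion:
    - [-5,14,10,-0.4,-0.7,-0.3]
    - [0,0,25,0,0,0]
    - [0,0,25,0,0,0]
    - [0,0,20,0,0,0]
    - [0,0,0,0,0,0]
    - [0,0,0,0,0,0]

```text
clock: 12.95
position: [0.6031, 0.2916, 0.1166]
ee_rot: [-0.029, 1.0, 0.001, 0.001]
ft_force: [-0.8, -0.5, 0.5]
grip_width: 0.993
```

Run:
```python
from h import *
p,R,o=state();print(p)
plan([.602,.2913,.025],93.4,0)
```

```text
[0.60306876 0.29164963 0.11655133]
clock 12.95 total mm in tool axes now [ 1.3 -0.4 91.5] rot deg [ 0.1   0.14 -0.12]
```

Request:
step_arm:
  motion:
    - [1,0,20,0,0,0]
    - [0,0,22,0,0,0]
    - [0,0,20,0,0,0]
    - [1,0,16,0,0.1,0]
    - [1,0,8,0,0.1,0]
    - [0,0,0,0,0,0]
    - [0,0,0,0,0,0]

```text
clock: 13.82
position: [0.6011, 0.2924, 0.0269]
ee_rot: [-0.029, 1.0, 0.002, 0.001]
ft_force: [0.3, 0.0, -0.8]
grip_width: 0.992
```

Run:
```python
from h import *
p,R,o=state();print(p,o['ft_force'])
plan([.602,.2913,.025],93.4,0)
```

```text
[0.6011253  0.29240707 0.02694296] [ 0.259922    0.00685454 -0.76978263]
clock 13.82 total mm in tool axes now [-0.8 -1.2  1.9] rot deg [ 0.2   0.09 -0.12]
```

Request:
step_arm:
  motion:
    - [-1,-1,1,0.2,0,0]
    - [0,0,0,0,0,0]

```text
clock: 14.08
position: [0.603, 0.2917, 0.0271]
ee_rot: [-0.029, 1.0, 0.0, 0.002]
ft_force: [0.1, 0.8, 0.1]
grip_width: 0.999
```

Request:
step_arm:
  motion:
    - [0,0,0,0,0,0]
    - [0,0,0,0,0,0]
    - [0,0,0,0,0,0]
    - [0,0,0,0,0,0]
    - [0,0,0,0,0,0]
    - [0,0,0,0,0,0]
  jaw: 40

```text
clock: 14.82
position: [0.6034, 0.2919, 0.0278]
ee_rot: [-0.029, 1.0, 0.001, 0.002]
ft_force: [0.7, -0.9, 0.4]
grip_width: 0.575
```

Request:
step_arm:
  motion:
    - [0,0,-25,0,0,0]
    - [0,0,-35,0,0,0]
    - [0,0,-35,0,0,0]
    - [0,0,-20,0,0,0]
    - [0,0,0,0,0,0]
    - [0,0,0,0,0,0]

```text
clock: 15.58
position: [0.6009, 0.2911, 0.1425]
ee_rot: [-0.029, 1.0, -0.001, -0.0]
ft_force: [-0.7, -0.3, -1.2]
grip_width: 0.576
```

Run:
```python
from h import *
from scipy.optimize import least_squares
I=np.load('w5.npy',allow_pickle=True)[0]
# mat fit again from picture w5
c=[(149,55),(497,55),(466,289.5),(183,288.5)]
m=np.array([[-135,-175],[-135,175],[135,175],[135,-175]])/1000
def f(v):
    a=v[2];R=np.array([[np.cos(a),-np.sin(a)],[np.sin(a),np.cos(a)]])
    return (proj(I,np.c_[m@R.T+v[:2],np.full(4,.003)])-c).ravel()
r=least_squares(f,[.574,-.022,.06]);print(r.x,np.rad2deg(r.x[2]),r.fun.round(1))
d=atz(I,(435,188),.019);t=atz(I,(212,187),.019);print(d,t,(d+t)/2,np.rad2deg(np.arctan2(t[0]-d[0],d[1]-t[1])))
for n,uv,z in [('brown',(323.5,205),.073),('green',(318.5,107),.073)]:print(n,atz(I,uv,z))
p,R,o=state();print(p,o['grip_width']*85.4)
a=np.deg2rad(3.3);M=np.array([[np.cos(a),-np.sin(a)],[np.sin(a),np.cos(a)]])
T=np.array([.5741,-.022])+M@[.09,.12];print('cream target',T,'tin',np.array([.5741,-.022])+M@[-.096,-.12])
plan([T[0],T[1],.14],93.4,5)
```

```text
[ 0.57575538 -0.02230155  0.0594092 ] 3.403896467132635 [-0.7  0.5  1.8 -0.1 -3.1 -1.2  1.6  0.4]
[0.56741249 0.09707069 0.019     ] [ 0.5800397  -0.14232184  0.019     ] [ 0.57372609 -0.02262558  0.019     ] 3.0193767123598936
brown [ 0.57457875 -0.02287989  0.073     ]
green [ 0.48844144 -0.03209792  0.073     ]
[0.60089805 0.29105379 0.14248702] 49.17357191817983
cream target [0.65704308 0.10298178] tin [ 0.48516687 -0.14732716]
clock 15.57 total mm in tool axes now [ -45.3 -191.     2.7] rot deg [-0.07 -0.06 -0.12]
[-9.1, -38.2, 0.5, -0.01, -0.01, -0.02]
[-9.0, -38.2, 0.5, -0.01, -0.01, -0.02]
[-9.0, -38.2, 0.5, -0.01, -0.01, -0.02]
[-9.0, -38.2, 0.5, -0.01, -0.01, -0.02]
[-9.0, -38.2, 0.5, -0.01, -0.01, -0.02]
```

Request:
step_arm:
  motion:
    - [-9,-38,0,0,0,0]
    - [-10,-38,0,0,0,0]
    - [-10,-38,0,0,0,0]
    - [-10,-38,0,0,0,0]
    - [-9,-28,0,0,0,0]
    - [0,0,0,0,0,0]
    - [0,0,0,0,0,0]

```text
clock: 16.45
position: [0.6559, 0.1094, 0.1314]
ee_rot: [-0.03, 1.0, -0.003, -0.007]
ft_force: [0.1, 0.2, -0.8]
grip_width: 0.574
```

Run:
```python
from h import *
p,R,o=state();print(p)
plan([.6585,.1025,.08],93.4,0)
```

```text
[0.6559398  0.10942918 0.1313673 ]
clock 16.45 total mm in tool axes now [-2.9 -6.8 51.4] rot deg [-0.27 -0.87  0.03]
```

Request:
step_arm:
  motion:
    - [-3,-7,0,-0.3,-0.9,0]
    - [0,0,18,0,0,0]
    - [0,0,18,0,0,0]
    - [0,0,18,0,0,0]
    - [0,0,18,0,0,0]
    - [0,0,10,0,0,0]
    - [0,0,0,0,0,0]
    - [0,0,0,0,0,0]

```text
clock: 17.45
position: [0.6576, 0.1056, 0.041]
ee_rot: [-0.032, 0.999, 0.001, -0.001]
ft_force: [-0.6, -0.1, -0.4]
grip_width: 0.574
```

Run:
```python
from h import *
p,R,o=state();print(p,o['ft_force'])
plan([.6585,.1025,.0308],93.4,0)
```

```text
[0.6575855  0.10564908 0.04100375] [-0.55631241 -0.11847911 -0.3912548 ]
clock 17.45 total mm in tool axes now [-0.7 -3.2 10.2] rot deg [ 0.08 -0.12  0.28]
```

Request:
step_arm:
  motion:
    - [-0.5,-3,4,0.1,-0.1,0.2]
    - [0,0,3,0,0,0]
    - [0,0,2,0,0,0]
    - [0,0,0,0,0,0]
    - [0,0,0,0,0,0]

```text
clock: 18.08
position: [0.6594, 0.1025, 0.0331]
ee_rot: [-0.03, 1.0, 0.0, 0.001]
ft_force: [-0.1, -0.6, -0.8]
grip_width: 0.576
```

Run:
```python
from h import *
p,R,o=state();print(p,o['ft_force'])
plan([.6585,.1025,.0308],93.4,0)
```

```text
[0.65936993 0.1025458  0.03306214] [-0.12468628 -0.56249551 -0.7841024 ]
clock 18.07 total mm in tool axes now [0.9 0.  2.3] rot deg [0.   0.14 0.05]
```

Request:
step_arm:
  motion:
    - [1,0,2,0,0.1,0]
    - [0,0,0.5,0,0,0]
    - [0,0,0,0,0,0]
    - [0,0,0,0,0,0]

```text
clock: 18.58
position: [0.6584, 0.1026, 0.0309]
ee_rot: [-0.03, 1.0, 0.0, 0.0]
ft_force: [-0.3, 0.0, -0.6]
grip_width: 0.576
```

Request:
step_arm:
  motion:
    - [0,0,0,0,0,0]
    - [0,0,0,0,0,0]
    - [0,0,0,0,0,0]
    - [0,0,0,0,0,0]
    - [0,0,0,0,0,0]
  jaw: 85

```text
clock: 19.2
position: [0.6587, 0.1026, 0.031]
ee_rot: [-0.03, 1.0, 0.0, 0.001]
ft_force: [0.3, -0.0, 0.0]
grip_width: 0.999
```

Request:
step_arm:
  motion:
    - [0,0,-10,0,0,0]
    - [0,0,-30,0,0,0]
    - [0,0,-40,0,0,0]
    - [0,0,-35,0,0,0]
    - [10,0,-45,0,0,0]
    - [20,0,-30,0,0,0]
    - [0,0,0,0,0,0]
    - [0,0,0,0,0,0]

```text
clock: 20.2
position: [0.6279, 0.1003, 0.2313]
ee_rot: [-0.03, 1.0, 0.001, 0.002]
ft_force: [-0.2, 0.1, -0.5]
grip_width: 0.997
```

Run:
```python
from h import *
p,R,o=state();I=manip.camera_info('wrist');im=manip.camera('wrist')
print(p,o['grip_width']*85.4)
cv2.imwrite('pics/w7.png',im);np.save('w7.npy',np.array([I],dtype=object))
print(proj(I,[(.6571,.1025,.073),(.5674,.0972,.021)]))
plan([.56,-.29,.23],93.4,0)
```

```text
[0.62791677 0.10033541 0.23127243] 85.14238020794203
[[324.18780024 206.96409825]
 [324.04202431 110.06644001]]
clock 20.25 total mm in tool axes now [  91.2 -385.5    0.6] rot deg [0.04 0.26 0.01]
```

View pics/w7.png

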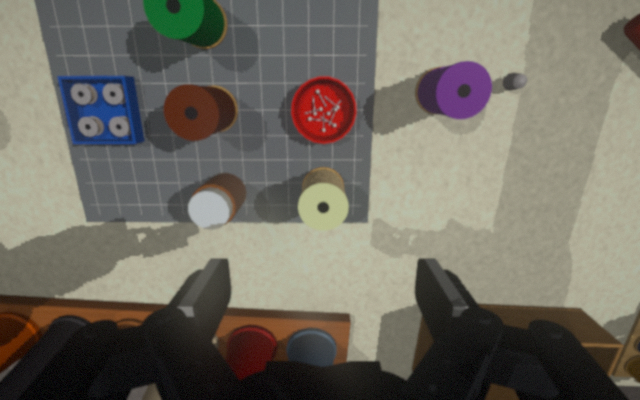

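Request:
step_arm:
  motion:
    - [9,-38,0,0,0,0]
    - [9,-38,0,0,0,0]
    - [9,-38,0,0,0,0]
    - [9,-38,0,0,0,0]
    - [9,-38,0,0,0,0]
    - [9,-38,0,0,0,0]
    - [9,-38,0,0,0,0]
    - [9,-38,0,0,0,0]
    - [9,-38,0,0,0,0]
    - [5,-28,0,0,0,0]
    - [0,0,0,0,0,0]
    - [0,0,0,0,0,0]

```text
clock: 21.75
position: [0.5602, -0.285, 0.2159]
ee_rot: [-0.03, 0.999, 0.0, -0.009]
ft_force: [1.2, 0.9, 0.8]
grip_width: 0.992
```

Run:
```python
from h import *
p,R,o=state();I=manip.camera_info('wrist');im=manip.camera('wrist')
print(p,R.apply([0,1,0]),o['joint_pos'].round(2))
cv2.imwrite('pics/w8.png',im);np.save('w8.npy',np.array([I],dtype=object))
print(proj(I,[(.597,-.307,.04),(.458,-.281,.046)]))
```

```text
[ 0.5602002  -0.28501826  0.2159246 ] [-6.08519746e-02  9.98146598e-01  6.37429762e-04] [-0.    0.39  0.53  1.48 -0.19  1.34  2.17]
[[300.59009945 210.67245761]
 [335.08094003  70.02454067]]
```

View pics/w8.png

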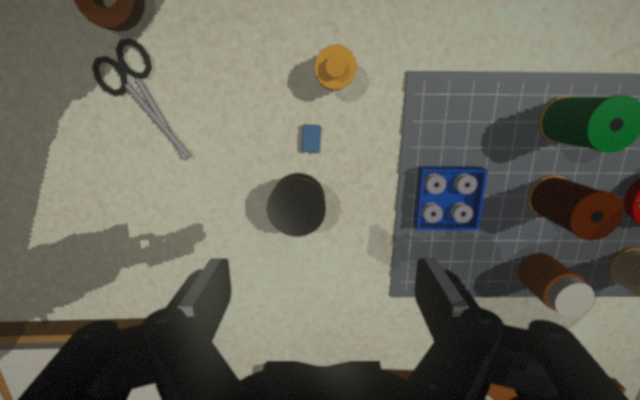

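```bash
cat >> h.py <<'E'
from scipy.optimize import least_squares
def cylfit(I,mask,r,h,z0,x0):
    """fit cylinder xy by matching silhouette hull bbox + centroid"""
    def feats(hull):
        M=cv2.moments(hull.astype(np.float32));x=hull.reshape(-1,2)
        return np.array([M['m10']/M['m00'],M['m01']/M['m00']]), np.sqrt(M['m00'])
    pts=np.argwhere(mask)[:,::-1].astype(np.float32);H=cv2.convexHull(pts);c0,a0=feats(H)
    th=np.linspace(0,2*np.pi,90)
    def hull(v):
        P=np.r_[[[v[0]+r*np.cos(t),v[1]+r*np.sin(t),z] for z in (z0,z0+h) for t in th]]
        return cv2.convexHull(proj(I,P).astype(np.float32))
    res=least_squares(lambda v:feats(hull(v))[0]-c0,x0,diff_step=1e-3)
    print('fit',res.x.round(4),'resid',res.fun.round(2),'size seen/model',a0.round(1),feats(hull(res.x))[1].round(1));return res.x
E
python3 - <<'E'
from h import *
I=np.load('w8.npy',allow_pickle=True)[0];im=cv2.imread('pics/w8.png')
g=im.max(2);k=np.zeros_like(g);k[165:245,255:335]=(g[165:245,255:335]<75)
n,l,s,c=cv2.connectedComponentsWithStats(k);i=1+s[1:,4].argmax();print(s[i])
tin=cylfit(I,l==i,.031,.04,0,[.597,-.307])
hsv=cv2.cvtColor(im,cv2.COLOR_BGR2HSV);k=cv2.inRange(hsv,(8,130,60),(30,255,255));k[:40]=0;k[95:]=0;k[:,:305]=0;k[:,365:]=0
n,l,s,c=cv2.connectedComponentsWithStats(k);i=1+s[1:,4].argmax();print(s[i])
w=cylfit(I,l==i,.02,.036,0,[.458,-.281])
print(atz(I,(337,66),.046))
plan([tin[0],tin[1],.08],93.4,0)
cv2.imwrite('pics/w8c.png',cv2.resize(im[20:260,230:390],(400,600),interpolation=cv2.INTER_CUBIC))
E
```

```text
[ 268  174   57   62 2767]
fit [ 0.5955 -0.3119] resid [-0. -0.] size seen/model 52.3 55.1
[ 315   45   41   45 1429]
fit [ 0.4544 -0.2809] resid [-0. -0.] size seen/model 37.3 39.6
[ 0.45448883 -0.27950961  0.046     ]
clock 21.8 total mm in tool axes now [-36.2 -29.1 135.3] rot deg [ 0.02 -1.07  0.1 ]
```

View pics/w8c.png

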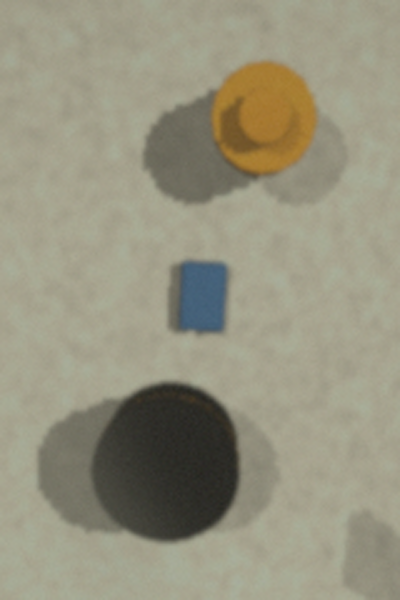

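Request:
step_arm:
  motion:
    - [-12,-10,20,0,-0.4,0]
    - [-12,-10,30,0,-0.4,0]
    - [-12,-9,30,0,-0.3,0]
    - [0,0,30,0,0,0]
    - [0,0,20,0,0,0]
    - [0,0,0,0,0,0]
    - [0,0,0,0,0,0]

```text
clock: 22.68
position: [0.6028, -0.304, 0.0824]
ee_rot: [-0.036, 0.999, 0.002, 0.002]
ft_force: [0.1, -0.5, 0.9]
grip_width: 0.994
```

Run:
```python
from h import *
p,R,o=state();I=manip.camera_info('wrist');im=manip.camera('wrist')
print(p)
cv2.imwrite('pics/w9.png',im)
g=im.max(2);u=proj(I,(.5955,-.3119,.02))[0];print(u)
plan([.5955,-.3119,.010],93.4,0)
```

```text
[ 0.60276597 -0.30403949  0.08236133]
[313.37979056 203.65190247]
clock 22.73 total mm in tool axes now [ 8.1 -7.6 72.3] rot deg [0.19 0.23 0.72]
```

View pics/w9.png

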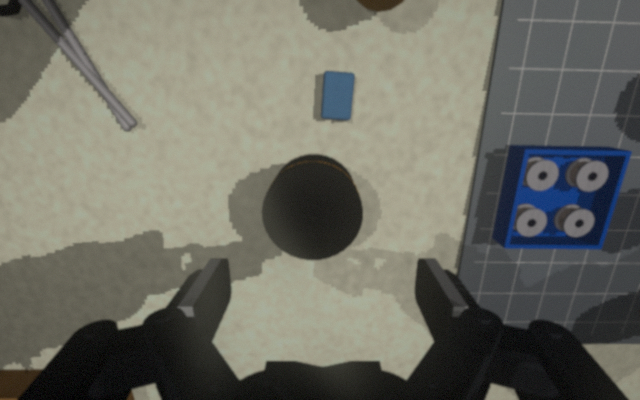

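Run:
```python
from h import *
p,R,o=state();I=manip.camera_info('wrist');im=cv2.imread('pics/w9.png')
g=im.max(2);k=np.zeros_like(g);k[140:275,250:375]=(g[140:275,250:375]<75)
n,l,s,c=cv2.connectedComponentsWithStats(k);i=1+s[1:,4].argmax();print(s[i])
t=cylfit(I,l==i,.031,.04,0,[.5955,-.3119])
plan([t[0],t[1],.010],93.4,0)
```

```text
[ 263  155   99  104 8034]
fit [ 0.596  -0.3122] resid [0. 0.] size seen/model 89.3 91.7
clock 22.73 total mm in tool axes now [ 7.6 -7.9 72.3] rot deg [0.19 0.23 0.72]
```

Request:
step_arm:
  motion:
    - [7.5,-8,0,0.2,0.2,0.7]
    - [0,0,0,0,0,0]
    - [0,0,15,0,0,0]
    - [0,0,15,0,0,0]
    - [0,0,15,0,0,0]
    - [0,0,10,0,0,0]
    - [0,0,0,0,0,0]
    - [0,0,0,0,0,0]

```text
clock: 23.72
position: [0.5957, -0.3135, 0.0244]
ee_rot: [-0.029, 1.0, -0.0, 0.001]
ft_force: [1.0, -0.3, 0.3]
grip_width: 0.995
```

Run:
```python
from h import *
p,R,o=state();print(p,o['ft_force'])
plan([.596,-.3122,.010],93.4,0)
```

```text
[ 0.59569245 -0.31346757  0.02438359] [ 0.95295665 -0.2556247   0.30405105]
clock 23.73 total mm in tool axes now [-0.4  1.3 14.4] rot deg [-0.05  0.09 -0.05]
```

Request:
step_arm:
  motion:
    - [0,1.3,8,0,0.1,0]
    - [0,0,6,0,0,0]
    - [0,0,0,0,0,0]
    - [0,0,0,0,0,0]

```text
clock: 24.22
position: [0.5962, -0.3123, 0.0104]
ee_rot: [-0.029, 1.0, -0.001, 0.001]
ft_force: [0.7, -0.4, 0.6]
grip_width: 0.996
```

Request:
step_arm:
  motion:
    - [0,0,0,0,0,0]
    - [0,0,0,0,0,0]
    - [0,0,0,0,0,0]
    - [0,0,0,0,0,0]
    - [0,0,0,0,0,0]
  jaw: 50

```text
clock: 24.85
position: [0.5965, -0.3124, 0.0109]
ee_rot: [-0.029, 1.0, -0.001, 0.001]
ft_force: [-0.6, -0.3, 0.4]
grip_width: 0.716
```

Run:
```python
from h import *
p,R,o=state();print(p,o['ft_force'],o['grip_width']*85.4)
```

```text
[ 0.59649981 -0.3124356   0.01093548] [-0.62594689 -0.32100978  0.36212308] 61.10374115003203
```

Request:
step_arm:
  motion:
    - [0,0,-20,0,0,0]
    - [0,0,-30,0,0,0]
    - [0,0,-40,0,0,0]
    - [0,0,-15,0,0,0]
    - [0,0,0,0,0,0]

```text
clock: 25.48
position: [0.5959, -0.3124, 0.1222]
ee_rot: [-0.029, 1.0, -0.001, 0.001]
ft_force: [-0.0, -0.1, -1.6]
grip_width: 0.709
```

Run:
```python
from h import *
p,R,o=state();print(p,o['ft_force'],o['grip_width']*85.4)
plan([.485,-.1476,.11],93.4,6)
```

```text
[ 0.5959319  -0.31243819  0.12222938] [-0.01567782 -0.13837495 -1.64827362] 60.572928428385175
clock 25.48 total mm in tool axes now [101.2 171.   11.7] rot deg [-0.12  0.12 -0.07]
[16.9, 28.5, 1.9, -0.02, 0.02, -0.01]
[16.9, 28.5, 2.0, -0.02, 0.02, -0.01]
[16.9, 28.5, 2.0, -0.02, 0.02, -0.01]
[16.8, 28.5, 2.0, -0.02, 0.02, -0.01]
[16.8, 28.5, 2.0, -0.02, 0.02, -0.01]
[16.8, 28.5, 2.0, -0.02, 0.02, -0.01]
```

Request:
step_arm:
  motion:
    - [17,28,0,0,0,0]
    - [17,28,0,0,0,0]
    - [17,28,0,0,0,0]
    - [17,28,0,0,0,0]
    - [17,28,0,0,0,0]
    - [12,22,0,0,0,0]
    - [0,0,0,0,0,0]
    - [0,0,0,0,0,0]

```text
clock: 26.48
position: [0.4808, -0.1501, 0.1119]
ee_rot: [-0.03, 1.0, 0.0, -0.006]
ft_force: [0.5, 0.3, -2.2]
grip_width: 0.712
```

Run:
```python
from h import *
p,R,o=state();print(p,o['ft_force'],o['grip_width']*85.4,o['joint_pos'].round(2))
plan([.485,-.1476,.014],93.4,0)
```

```text
[ 0.48078366 -0.15013351  0.11187524] [ 0.477443    0.31042237 -2.16417983] 60.82544980727307 [-0.23  0.19  0.49  1.93 -0.1   1.06  1.93]
clock 26.48 total mm in tool axes now [-5.5  2.2 97.8] rot deg [ 0.03 -0.68  0.  ]
```

Request:
step_arm:
  motion:
    - [-5,2,0,0,-0.7,0]
    - [0,0,18,0,0,0]
    - [0,0,18,0,0,0]
    - [0,0,18,0,0,0]
    - [0,0,16,0,0,0]
    - [0,0,0,0,0,0]
    - [0,0,0,0,0,0]

```text
clock: 27.35
position: [0.4889, -0.1517, 0.0392]
ee_rot: [-0.027, 1.0, -0.001, 0.002]
ft_force: [0.2, -0.2, 0.1]
grip_width: 0.71
```

Run:
```python
from h import *
p,R,o=state();I=manip.camera_info('wrist');im=manip.camera('wrist')
print(p);cv2.imwrite('pics/w10.png',im)
plan([.485,-.1476,.014],93.4,0)
```

```text
[ 0.48893863 -0.15167384  0.03916109]
clock 27.4 total mm in tool axes now [ 3.7  4.3 25.1] rot deg [-0.14  0.21 -0.27]
```

View pics/w10.png

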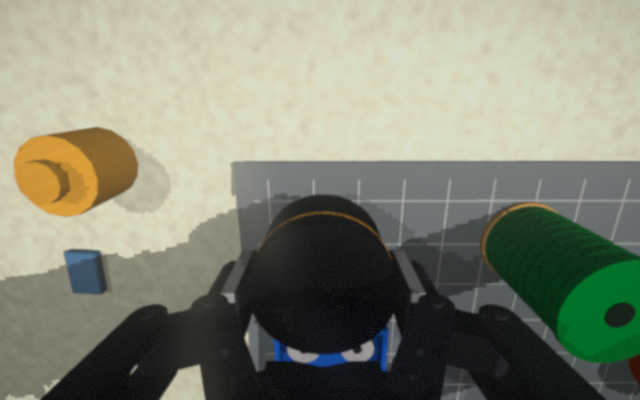

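The tin is held upright over the mat in front of the tray, all clear. Correcting and lowering.

Request:
step_arm:
  motion:
    - [3.5,4,6,-0.1,0.2,-0.2]
    - [0,0,7,0,0,0]
    - [0,0,6,0,0,0]
    - [0,0,2,0,0,0]
    - [0,0,0,0,0,0]
    - [0,0,0,0,0,0]

```text
clock: 28.15
position: [0.4857, -0.1475, 0.0177]
ee_rot: [-0.029, 1.0, -0.0, 0.001]
ft_force: [0.2, -0.5, -2.0]
grip_width: 0.712
```

Run:
```python
from h import *
p,R,o=state();print(p,o['ft_force'])
plan([.485,-.1476,.014],93.4,0)
```

```text
[ 0.48568734 -0.14745701  0.01766635] [ 0.1992855 -0.5132003 -1.9894106]
clock 28.15 total mm in tool axes now [ 0.7 -0.1  3.7] rot deg [-0.04  0.1  -0.04]
```

Request:
step_arm:
  motion:
    - [0.7,0,3,0,0.1,0]
    - [0,0,1,0,0,0]
    - [0,0,0,0,0,0]
    - [0,0,0,0,0,0]

```text
clock: 28.65
position: [0.4851, -0.1476, 0.0139]
ee_rot: [-0.029, 1.0, -0.0, 0.0]
ft_force: [0.2, -0.2, -0.8]
grip_width: 0.714
```

Request:
step_arm:
  motion:
    - [0,0,0,0,0,0]
    - [0,0,0,0,0,0]
    - [0,0,0,0,0,0]
    - [0,0,0,0,0,0]
  jaw: 85

```text
clock: 29.15
position: [0.4857, -0.1477, 0.0142]
ee_rot: [-0.029, 1.0, -0.0, 0.001]
ft_force: [-0.1, -0.1, 0.1]
grip_width: 0.998
```

Request:
step_arm:
  motion:
    - [0,0,-10,0,0,0]
    - [0,0,-30,0,0,0]
    - [0,0,-40,0,0,0]
    - [0,0,-40,0,0,0]
    - [0,-15,-30,0,0,0]
    - [0,-15,-20,0,0,0]
    - [0,-15,0,0,0,0]
    - [0,0,0,0,0,0]
    - [0,0,0,0,0,0]

```text
clock: 30.28
position: [0.4871, -0.1939, 0.1924]
ee_rot: [-0.029, 1.0, -0.0, 0.001]
ft_force: [0.1, 0.5, -0.3]
grip_width: 0.995
```

Run:
```python
from h import *
p,R,o=state();I=manip.camera_info('wrist');im=manip.camera('wrist')
print(p,o['joint_pos'].round(2));cv2.imwrite('pics/w11.png',im);np.save('w11.npy',np.array([I],dtype=object))
print(proj(I,[(.4847,-.1476,.043),(.58,-.142,.021),(.4544,-.2805,.036)]))
```

```text
[ 0.48709237 -0.19389433  0.19243128] [-0.2   0.13  0.54  1.81 -0.07  1.22  1.99]
[[373.72498008 181.36253399]
 [366.493607   260.61432126]
 [232.21862885 139.58638685]]
```

View pics/w11.png

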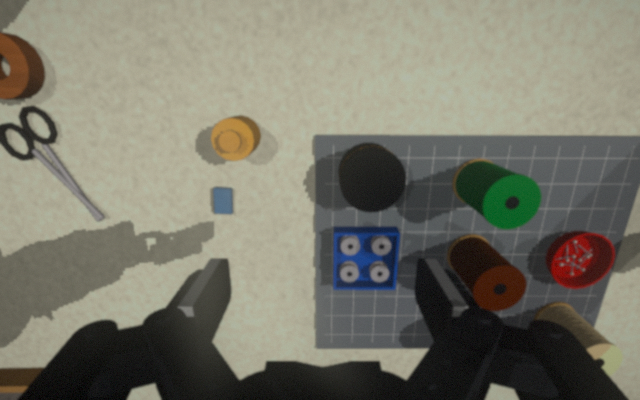

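Run:
```python
from h import *
I=np.load('w11.npy',allow_pickle=True)[0];im=cv2.imread('pics/w11.png')
g=im.max(2);k=np.zeros_like(g);k[138:215,333:411]=(g[138:215,333:411]<62)
n,l,s,c=cv2.connectedComponentsWithStats(k);i=1+s[1:,4].argmax();print(s[i])
cylfit(I,l==i,.031,.04,.003,[.4847,-.1476])
hsv=cv2.cvtColor(im,cv2.COLOR_BGR2HSV);k=cv2.inRange(hsv,(8,130,60),(30,255,255));k[:105]=0;k[170:]=0;k[:,:200]=0;k[:,270:]=0
n,l,s,c=cv2.connectedComponentsWithStats(k);i=1+s[1:,4].argmax();print(s[i])
w=cylfit(I,l==i,.02,.036,0,[.4544,-.281])
print('tray c',atz(I,(366,259),.02))
plan([w[0],w[1],.10],93.4,0)
```

```text
[ 338  143   73   69 3896]
fit [ 0.4864 -0.1463] resid [-0.  0.] size seen/model 63.0 61.2
[ 212  118   48   42 1533]
fit [ 0.4547 -0.2813] resid [-0.  0.] size seen/model 39.1 42.5
tray c [ 0.57860123 -0.1425538   0.02      ]
clock 30.32 total mm in tool axes now [ 37.5 -85.3  92.4] rot deg [-0.06  0.1  -0.09]
```

Request:
step_arm:
  motion:
    - [10,-24,15,0,0,0]
    - [10,-24,20,0,0,0]
    - [10,-24,25,0,0,0]
    - [6,-12,25,0,0.1,0]
    - [0,0,15,0,0,0]
    - [0,0,0,0,0,0]
    - [0,0,0,0,0,0]

```text
clock: 31.2
position: [0.4559, -0.2765, 0.0868]
ee_rot: [-0.032, 0.999, 0.001, -0.002]
ft_force: [0.2, 0.1, 0.3]
grip_width: 0.992
```

Run:
```python
from h import *
p,R,o=state();I=manip.camera_info('wrist');im=manip.camera('wrist')
print(p);cv2.imwrite('pics/w12.png',im)
print(proj(I,[(.4547,-.2805,.046)]))
hsv=cv2.cvtColor(im,cv2.COLOR_BGR2HSV);k=cv2.inRange(hsv,(8,130,60),(30,255,255));k[:,:220]=0;k[:,420:]=0;k[270:]=0
n,l,s,c=cv2.connectedComponentsWithStats(k);i=1+s[1:,4].argmax();print(s[i])
w=cylfit(I,l==i,.02,.036,0,[.4544,-.281])
plan([w[0],w[1],.009],93.4,0)
```

```text
[ 0.45592158 -0.27647889  0.08683513]
[[318.25496805 225.40127421]]
[ 288  178   61   69 3100]
fit [ 0.4549 -0.2806] resid [ 0. -0.] size seen/model 55.9 59.3
clock 31.25 total mm in tool axes now [ 1.  -4.3 77.9] rot deg [ 0.11 -0.21  0.34]
```

View pics/w12.png

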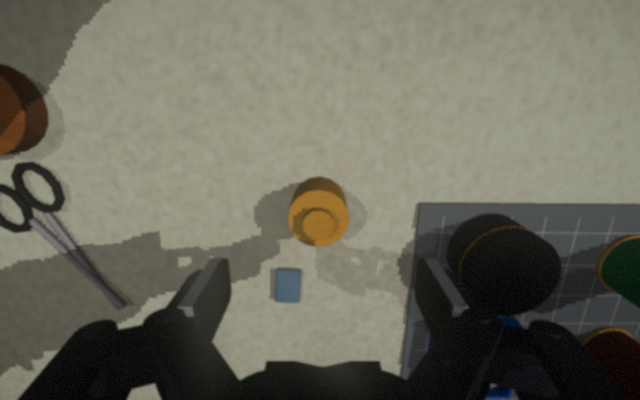

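Request:
step_arm:
  motion:
    - [1,-4,10,0.1,-0.2,0.3]
    - [0,0,15,0,0,0]
    - [0,0,18,0,0,0]
    - [0,0,15,0,0,0]
    - [0,0,8,0,0,0]
    - [0,0,0,0,0,0]
    - [0,0,0,0,0,0]

```text
clock: 32.12
position: [0.4558, -0.2801, 0.0165]
ee_rot: [-0.03, 1.0, 0.0, 0.0]
ft_force: [0.1, -0.0, 0.2]
grip_width: 0.998
```

Run:
```python
from h import *
p,R,o=state();print(p,o['ft_force'])
plan([.4549,-.2806,.009],93.4,0)
```

```text
[ 0.45584596 -0.28005697  0.01652285] [ 0.11465608 -0.00831848  0.20810298]
clock 32.12 total mm in tool axes now [ 1.  -0.5  7.5] rot deg [0.   0.04 0.08]
```

Request:
step_arm:
  motion:
    - [1,-0.5,5,0,0,0.1]
    - [0,0,2,0,0,0]
    - [0,0,0,0,0,0]
    - [0,0,0,0,0,0]

```text
clock: 32.62
position: [0.4556, -0.2809, 0.0101]
ee_rot: [-0.029, 1.0, -0.0, 0.001]
ft_force: [-0.7, 0.2, -0.3]
grip_width: 0.996
```

Request:
step_arm:
  motion:
    - [0,0,0,0,0,0]
    - [0,0,0,0,0,0]
    - [0,0,0,0,0,0]
    - [0,0,0,0,0,0]
    - [0,0,0,0,0,0]
    - [0,0,0,0,0,0]
  jaw: 30
  force: 60

```text
clock: 33.38
position: [0.4559, -0.2809, 0.0106]
ee_rot: [-0.029, 1.0, -0.0, 0.002]
ft_force: [-0.6, 0.8, 0.7]
grip_width: 0.453
```

Request:
step_arm:
  motion:
    - [0,0,-20,0,0,0]
    - [0,0,-30,0,0,0]
    - [0,0,-40,0,0,0]
    - [0,0,-20,0,0,0]
    - [0,0,0,0,0,0]
    - [0,0,0,0,0,0]

```text
clock: 34.12
position: [0.4526, -0.2793, 0.1197]
ee_rot: [-0.029, 1.0, 0.001, -0.002]
ft_force: [0.4, 0.3, -2.5]
grip_width: 0.45
```

Run:
```python
from h import *
p,R,o=state();print(p,o['ft_force'],o['grip_width']*85.4)
plan([.485,-.1476,.12],93.4,4)
```

```text
[ 0.45261263 -0.27933657  0.11965464] [ 0.39518143  0.30062984 -2.49791264] 38.388200668492544
clock 34.12 total mm in tool axes now [-40.1 129.6  -0.2] rot deg [ 0.14 -0.23 -0.02]
[-10.0, 32.4, -0.0, 0.04, -0.06, -0.0]
[-10.0, 32.4, -0.1, 0.04, -0.06, -0.0]
[-10.0, 32.4, -0.1, 0.04, -0.06, -0.0]
[-10.0, 32.4, -0.1, 0.04, -0.06, -0.0]
```

Request:
step_arm:
  motion:
    - [-10,32,0,0,0,0]
    - [-10,32,0,0,0,0]
    - [-10,32,0,0,0,0]
    - [-8,22,0,0,-0.2,0]
    - [0,0,0,0,0,0]
    - [0,0,0,0,0,0]

```text
clock: 34.88
position: [0.4798, -0.1558, 0.1118]
ee_rot: [-0.029, 1.0, 0.002, -0.006]
ft_force: [0.3, -0.5, -3.6]
grip_width: 0.45
```

Run:
```python
from h import *
p,R,o=state();print(p,o['ft_force'],o['grip_width']*85.4)
plan([.486,-.1476,.0536],93.4,0)
```

```text
[ 0.4798274  -0.15576645  0.11182379] [ 0.27611519 -0.47049659 -3.61094358] 38.45804695873425
clock 34.88 total mm in tool axes now [-7.4  7.6 58.2] rot deg [ 0.2  -0.72 -0.13]
```

Request:
step_arm:
  motion:
    - [-7,7.5,0,0.2,-0.7,-0.1]
    - [0,0,0,0,0,0]
    - [0,0,12,0,0,0]
    - [0,0,12,0,0,0]
    - [0,0,12,0,0,0]
    - [0,0,0,0,0,0]
    - [0,0,0,0,0,0]

```text
clock: 35.75
position: [0.4853, -0.1496, 0.0717]
ee_rot: [-0.028, 1.0, -0.0, -0.001]
ft_force: [-0.5, -0.6, -3.4]
grip_width: 0.448
```

Run:
```python
from h import *
p,R,o=state();I=manip.camera_info('wrist');im=manip.camera('wrist')
print(p,o['ft_force'],o['grip_width']*85.4)
plan([.486,-.1476,.0536],93.4,0)
cv2.imwrite('pics/w13.png',im)
```

```text
[ 0.48528716 -0.14959111  0.0717306 ] [-0.50806168 -0.58462022 -3.3745802 ] 38.248578887962985
clock 35.8 total mm in tool axes now [-0.9  1.9 18.2] rot deg [-0.04 -0.12 -0.22]
```

View pics/w13.png

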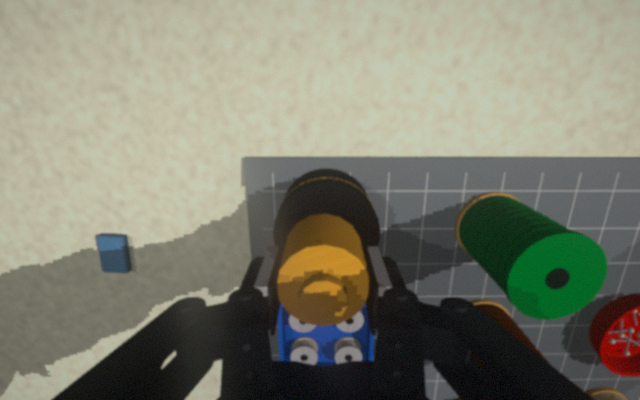

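The weight hangs upright over the tin. Lowering in small steps.

Request:
step_arm:
  motion:
    - [-1,2,4,0,-0.1,-0.2]
    - [0,0,5,0,0,0]
    - [0,0,4,0,0,0]
    - [0,0,2,0,0,0]
    - [0,0,0,0,0,0]
    - [0,0,0,0,0,0]

```text
clock: 36.55
position: [0.4867, -0.1473, 0.0563]
ee_rot: [-0.03, 1.0, -0.0, 0.0]
ft_force: [0.2, 0.6, -3.5]
grip_width: 0.446
```

Run:
```python
from h import *
p,R,o=state();print(p,o['ft_force'])
plan([.486,-.1476,.0536],93.4,0)
```

```text
[ 0.48672599 -0.14731107  0.05632517] [ 0.23643717  0.58965533 -3.52220794]
clock 36.55 total mm in tool axes now [ 0.7 -0.2  2.7] rot deg [-0.05  0.05  0.  ]
```

Request:
step_arm:
  motion:
    - [0.7,0,2,0,0,0]
    - [0,0,1,0,0,0]
    - [0,0,0,0,0,0]
    - [0,0,0,0,0,0]

```text
clock: 37.05
position: [0.4862, -0.1474, 0.0536]
ee_rot: [-0.03, 1.0, -0.0, 0.001]
ft_force: [-1.1, -0.1, -2.9]
grip_width: 0.448
```

Run:
```python
from h import *
p,R,o=state();print(p,o['ft_force'])
```

```text
[ 0.48615895 -0.14742214  0.05363275] [-1.14610656 -0.14482995 -2.87150247]
```

Request:
step_arm:
  motion:
    - [0,0,0.8,0,0,0]
    - [0,0,0,0,0,0]
    - [0,0,0,0,0,0]

```text
clock: 37.42
position: [0.4865, -0.1475, 0.0536]
ee_rot: [-0.03, 1.0, -0.0, 0.001]
ft_force: [0.3, 0.7, -2.4]
grip_width: 0.453
```

Request:
step_arm:
  motion:
    - [0,0,0,0,0,0]
    - [0,0,0,0,0,0]
    - [0,0,0,0,0,0]
    - [0,0,0,0,0,0]
    - [0,0,0,0,0,0]
  jaw: 85

```text
clock: 38.05
position: [0.4874, -0.1476, 0.0542]
ee_rot: [-0.03, 1.0, -0.0, 0.002]
ft_force: [0.6, -0.9, 0.2]
grip_width: 0.993
```

Request:
step_arm:
  motion:
    - [0,0,-8,0,0,0]
    - [0,0,-20,0,0,0]
    - [0,0,-40,0,0,0]
    - [0,0,-40,0,0,0]
    - [0,10,-30,0,0,0]
    - [0,20,-20,0,0,0]
    - [0,30,-10,0,0,0]
    - [0,30,0,0,0,0]
    - [0,15,0,0,0,0]
    - [0,0,0,0,0,0]
    - [0,0,0,0,0,0]

```text
clock: 39.42
position: [0.4802, -0.0429, 0.2327]
ee_rot: [-0.027, 1.0, -0.001, 0.004]
ft_force: [-0.1, -0.7, -0.4]
grip_width: 0.994
```

Run:
```python
from h import *
p,R,o=state();I=manip.camera_info('wrist');im=manip.camera('wrist')
print(p);cv2.imwrite('pics/w14.png',im);np.save('w14.npy',np.array([I],dtype=object))
cv2.imwrite('pics/s14.png',cv2.resize(manip.camera('side')[140:280,250:440],(800,589),interpolation=cv2.INTER_CUBIC))
for n,uv in zip(['tin','knob','tray','dish','cream','brown','green','jar'],proj(I,[(.485,-.1476,.043),(.485,-.1476,.089),(.58,-.142,.021),(.5674,.0972,.021),(.6571,.1025,.073),(.5741,-.022,.073),(.488,-.032,.073),(.668,-.0165,.069)])):print(n,uv.round(1))
```

```text
[ 0.48023651 -0.04293609  0.23270514]
tin [224.6 169.3]
knob [210.1 180.9]
tray [237.7 241.8]
dish [435.7 242.1]
cream [442.1 333.1]
brown [339.1 264.3]
green [335.  185.7]
jar [337.9 333.9]
```

View pics/w14.png

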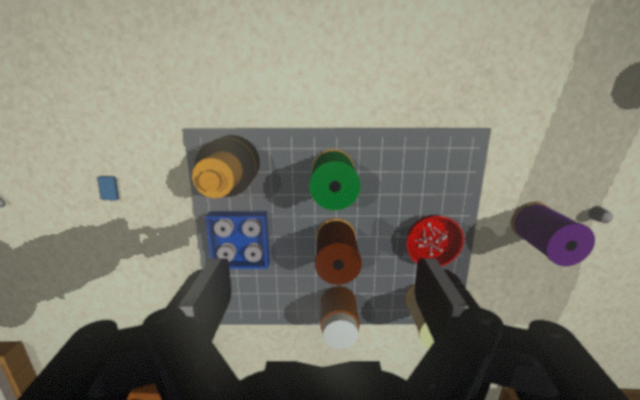

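View pics/s14.png

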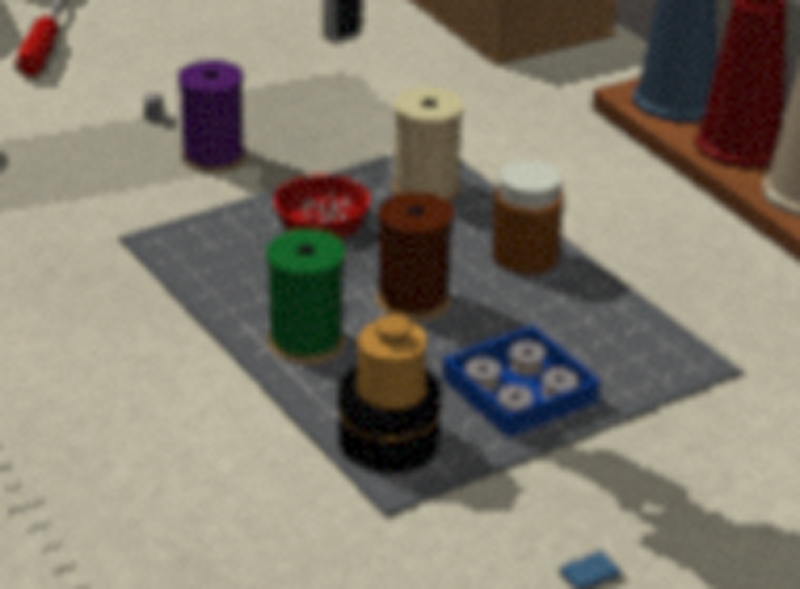

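Run:
```python
from workcell import manip
print(manip.hand_in(), manip.get_obs()['clock'])
```

```text
the job is handed in; nothing more can be done
the job is handed in; nothing more can be done
```

The kit is set out in the order you asked, and I handed the job in at about 39.5 s. The brown spool stands midway between the red dish and the blue tray. The cream spool stands straight behind the dish and the black tin straight in front of the tray, each with a gap of about 30 mm. The brass weight stands upright on the middle of the tin, and the gripper ended open and clear of everything.

- **Placings:** In the wrist pictures, the centres of the brown and cream spools' top ends and the weight's knob fell within about 1 px (roughly 1 mm) of where they should be. The side view shows everything upright. The green spool, the jar and the purple spools look unmoved; I only checked the green spool's position closely.
- **Cameras:** The scene camera put things 5–10 mm off in x compared with the wrist and side cameras, so I went by the wrist camera.
- **Tin position:** My fit of the tin after placing it was off by about 2 mm because its shadow was included. I went by the gripper's position when it let go instead.
- **Tin lid:** No picture shows clearly which end is the lid. I took the tin as starting lid up and kept it that way.

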